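# Find the softest shock mount and push its tag down

### The arm

A 7-joint arm with a two-finger parallel gripper is mounted at the origin on the work surface. World frame = base frame: x ahead of the robot, y to its left, z up, the work surface at z = 0. Lengths are in m, angles in rad, forces in N, time in s.
With the tool pointing down it reaches from about 0.35 to 0.9 m from the base axis. Payload 19.9 kg.
Tool frame: the origin (TCP) lies midway between the tips of the shut fingers; the grasp point (between the pads) lies 19 mm behind it (arm.grasp_offset is the distance from the TCP to the grasp point, in m); z points along the fingers, y is the line along which they close (so a half turn about z gives the same grasp; the last joint's range is limited). The gripper opens to 94 mm and grips with 3 to 60 N. Pads are 16 mm wide; open, the fingers measure 119 mm over their backs; the gripper's body (75 mm by 177 mm) begins 78 mm behind the grasp point.
Start: joints at [-1.214, 0.417, -0.01, 1.614, 0.005, 1.111, -0.053], TCP at [0.243, 0.576, 0.205] pointing down, gripper open.
Joint ranges: [-2.81, 2.81], [-0.39, 2.02], [-1.27, 1.25], [0.06, 2.57], [-1.19, 4.33], [0.19, 2], [-2.82, 2.82]. Speed limits (rad/s): [1.89, 1.89, 2.39, 2.39, 3.01, 3.01, 3.01].

### API

Orientations are given as a 3x3 rotation matrix whose columns are the frame's x, y, z axes.
In Python, from plant import arm, optics gives the robot as it stands. Calls block until the motion is done:
- arm.move_to(position, orientation): joint-space move of the TCP to a pose.
- arm.move_l(position, attitude=None, v=0.15, max_force=None): straight line of the TCP; attitude=None keeps the orientation; v is the mean speed in m/s. With max_force (N) it stops when the force on the tool has changed by that much, and returns True; else False.
- arm.goto_joints(angles): joint-space move.
- arm.gripper_open() and arm.grasp(): open the fingers fully, or close them until they stop; the grip force is fixed at half the most.
- arm.wait(seconds).
- arm.inverse_kinematics(position, orientation): joint angles nearest the present ones, or None.
- arm.observe(): the state.
- optics.read_camera(name): name is "scene" or "top" or "wrist"; returns a dict with "color" (384x512x3 uint8, red, green, blue), "mtx" (3x3 intrinsics, pixels), "R" (3x3) and "t" (3): a world point X has camera coordinates R X + t. Camera axes: x right, y down, z forward; pixel columns grow to the right and rows downward; lengths in m; the calibration is good to about 2 mm. A picture is of the moment at which its call begins. There is no depth.
A pose or a line that the arm cannot do raises arm.Unreachable and nothing moves.
- arm.finish_job(): hands the job in; it is judged then, once.
The state is a dict: "time_s": time; "q": joint angles; "qvel": joint speeds; "joint_torque": joint torques, N m; "ee_pos": TCP position; "orientation": TCP orientation; "ft_force": force on the tool from outside, world axes, zero at the start; "wrist_torque": the same for the moment, N m; "width": opening from 0.0 (shut) to 1.0 (fully open); "grip_force": force on a finger pad.
Only numpy, scipy, OpenCV 4.12 (cv2) and the standard library are available. Lean on these libraries where they do the work, as an engineer would, in place of code of your own. Each camera call takes 0.05 s, during which the arm holds its last target. There are 200 camera calls.

### The job

Three blue shock mounts stand loose on the plate; press each yellow spring pad down about 10 mm with the fingertips and let it up again, working from the robot's left to its right, to feel which is softest. Then push the red tag of the softest mount fully down and take the hand away. Leave the other two tags up, and only touch: do not lift, tip or shove the mounts or anything else on the bench.

Things in the scene. Friction and masses are not known exactly. Their poses are not given: they have to be found in the camera images.
- plate: fixed aluminium plate, 200 (x) x 500 (y) x 12 mm, on which the three mounts stand in a row along its y axis, about 170 mm apart; origin at the centre of its underside, z up; its y axis points to the robot's left (turned by up to about 13 degrees)
- mount_a: one of three look-alike blue shock mounts, loose on the plate, about 0.8 kg; base 130 (x) x 76 (y) x 8 mm, origin at the centre of its underside, z up. In its frame the 66 mm wide spring cup (top at z 38 mm) and the pad over it are centred at x = -30 mm, the tag on its 24 mm wide sleeve (top at z 42 mm) at x = +38 mm, both y = 0. Neither letter, look nor place tells its stiffness
- mount_b: one of three look-alike blue shock mounts, loose on the plate, about 0.8 kg; base 130 (x) x 76 (y) x 8 mm, origin at the centre of its underside, z up. In its frame the 66 mm wide spring cup (top at z 38 mm) and the pad over it are centred at x = -30 mm, the tag on its 24 mm wide sleeve (top at z 42 mm) at x = +38 mm, both y = 0. Neither letter, look nor place tells its stiffness
- mount_c: one of three look-alike blue shock mounts, loose on the plate, about 0.8 kg; base 130 (x) x 76 (y) x 8 mm, origin at the centre of its underside, z up. In its frame the 66 mm wide spring cup (top at z 38 mm) and the pad over it are centred at x = -30 mm, the tag on its 24 mm wide sleeve (top at z 42 mm) at x = +38 mm, both y = 0. Neither letter, look nor place tells its stiffness
- pad_a_top (a point): centre of the top face of mount_a's yellow round pad, 56 mm in diameter, 12 mm thick, on a coil spring; 72 mm above the mount's origin when up; moves with the pad. Axes as the mount's
- pad_a (a joint): how far mount_a's pad is pressed straight down, m: 0 up (at rest), 0.020 at its stop. Springs back when let go. It yields at once and the force grows in proportion to depth; 10 mm down takes roughly 3 to 15 N, and the softest pad needs about half the force of the next one, or less, at the same depth
- tag_a_top (a point): centre of the top face of mount_a's red square tag, 28 x 28 x 8 mm; 64 mm above the mount's origin when fully up; moves with the tag. Axes as the mount's
- tag_a (a joint): how far mount_a's tag is pushed straight down, m: 0 to 0.003 at the start (up), 0.014 fully down on its sleeve. Stiff friction slide, about 4 N: it stays where it is left, without springing back
- pad_b_top (a point): centre of the top face of mount_b's yellow round pad, 56 mm in diameter, 12 mm thick, on a coil spring; 72 mm above the mount's origin when up; moves with the pad. Axes as the mount's
- pad_b (a joint): how far mount_b's pad is pressed straight down, m: 0 up (at rest), 0.020 at its stop. Springs back when let go. It yields at once and the force grows in proportion to depth; 10 mm down takes roughly 3 to 15 N, and the softest pad needs about half the force of the next one, or less, at the same depth
- tag_b_top (a point): centre of the top face of mount_b's red square tag, 28 x 28 x 8 mm; 64 mm above the mount's origin when fully up; moves with the tag. Axes as the mount's
- tag_b (a joint): how far mount_b's tag is pushed straight down, m: 0 to 0.003 at the start (up), 0.014 fully down on its sleeve. Stiff friction slide, about 4 N: it stays where it is left, without springing back
- pad_c_top (a point): centre of the top face of mount_c's yellow round pad, 56 mm in diameter, 12 mm thick, on a coil spring; 72 mm above the mount's origin when up; moves with the pad. Axes as the mount's
- pad_c (a joint): how far mount_c's pad is pressed straight down, m: 0 up (at rest), 0.020 at its stop. Springs back when let go. It yields at once and the force grows in proportion to depth; 10 mm down takes roughly 3 to 15 N, and the softest pad needs about half the force of the next one, or less, at the same depth
- tag_c_top (a point): centre of the top face of mount_c's red square tag, 28 x 28 x 8 mm; 64 mm above the mount's origin when fully up; moves with the tag. Axes as the mount's
- tag_c (a joint): how far mount_c's tag is pushed straight down, m: 0 to 0.003 at the start (up), 0.014 fully down on its sleeve. Stiff friction slide, about 4 N: it stays where it is left, without springing back
- bushing: loose bystander: steel tube bushing, 26 mm diameter, 34 mm tall, standing on the plate between two mounts; origin at the centre of its underside
- nut: loose bystander: round brass nut, 24 mm diameter, 18 mm tall, on the plate between two mounts; origin at the centre of its underside
- washer: loose bystander: flat steel washer, 26 mm diameter, 6 mm thick, lying on the plate between two mounts; origin at the centre of its underside
- bolt: loose bystander: dark steel bolt standing on its head on the plate between two mounts, head 22 mm diameter, 40 mm tall; origin at the centre of its underside
- spray_can: loose bystander: can 66 mm diameter, 160 mm tall, standing on the bench to the left; origin at the centre of its underside
- weld_magnet: loose bystander: square red and dark-steel welding magnet, 90 x 90 x 26 mm, flat on the bench to the right; origin at the centre of its underside
Things that resemble listed ones, but are neither listed nor needed, are in the scene too. What is shaped like the mount_c but orange, pink or turquoise is not meant.

How it is judged:
By the outcome, as a careful person would: the job done as asked, in the order asked, and still so for the second after the job is handed in, with the robot touching nothing.
It also fails if it takes over 51 s, if anything falls off the work surface, if the arm or the gripper's body presses on something with over 40 N, if the wrist force passes 120 N, or if a joint passes its speed limit or range.

## Working session

There is one attempt and no reset: what is moved stays moved. The work goes in short steps, each a Python script; the robot and the scene stay as the last script left them, time stands still between calls to the robot, and variables do not carry over. Pictures are saved under pics/ and viewed, at most 10 in all, crops included, and the job is handed in when it is done.

```bash
mkdir -p pics; ls; python3 - <<'E'
from plant import arm, optics
import cv2, numpy as np
for n in ("scene","top"):
    c=optics.read_camera(n); cv2.imwrite(f"pics/{n}0.png",c["color"][:,:,::-1]); np.savez(f"{n}0.npz",**c)
    print(n,c["mtx"].tolist(),(-c["R"].T@c["t"]).round(3))
s=arm.observe(); print(s["time_s"],s["ft_force"],s["width"])
E
```

```text
pics
scene [[471.4437325669421, 0.0, 257.12844037439777], [0.0, 471.4437325669421, 194.4643327242502], [0.0, 0.0, 1.0]] [ 1.092 -0.163  1.1  ]
top [[368.88293869528337, 0.0, 254.0957045770344], [0.0, 368.88293869528337, 190.112260385916], [0.0, 0.0, 1.0]] [ 0.402 -0.009  1.078]
0.1 [-0.60130673  0.18837011  0.07348004] 0.9971649464687302
```

View pics/top0.png

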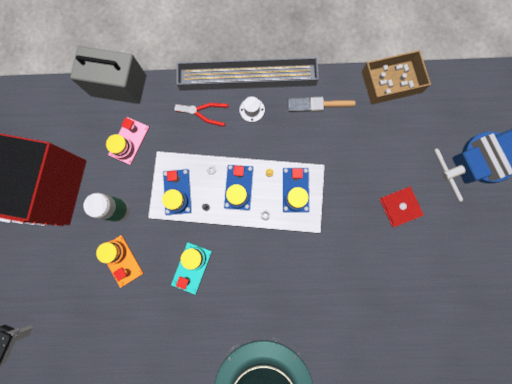

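View pics/scene0.png

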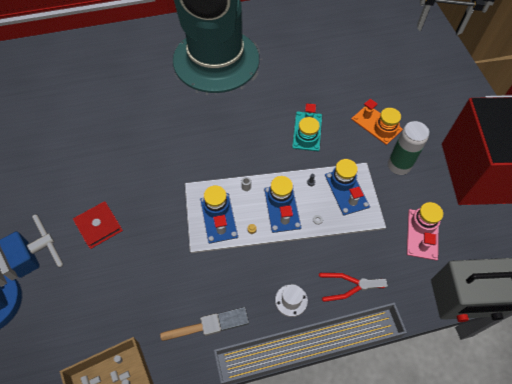

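The top view shows the three blue mounts with pads at about (173,200), (236,194) and (298,197), tags above them in the image. The scene view shows the same row, with pads at (346,170), (281,188) and (215,197). The orange, pink and turquoise decoys stand off the plate.

```bash
cat > loc.py <<'E'
import cv2, numpy as np
def blobs(img,col,near):
    h=cv2.cvtColor(img,cv2.COLOR_RGB2HSV)
    m=cv2.inRange(h,(24,150,150),(35,255,255)) if col=="y" else cv2.inRange(h,(0,190,190),(4,255,255))|cv2.inRange(h,(176,190,190),(180,255,255))
    n,_,st,ce=cv2.connectedComponentsWithStats(m)
    ok=[i for i in range(1,n) if st[i,4]>25]
    out=[]
    for p in near:
        i=min(ok,key=lambda i:np.hypot(*(ce[i]-p))); out.append((ce[i],st[i].tolist()))
    return out
def cast(c,p,z):
    d=c["R"].T@np.linalg.inv(c["mtx"])@[*p,1]; o=-c["R"].T@c["t"]
    return o+d*(z-o[2])/d[2]
E
python3 - <<'E'
from loc import *
from plant import arm
near={"top":{"y":[(173,200),(236,194),(298,197)],"r":[(172,176),(239,171),(298,173)]},
"scene":{"y":[(346,170),(281,188),(215,197)],"r":[(355,193),(286,211),(220,221)]}}
for n in near:
    c=dict(np.load(n+"0.npz"))
    for k,z in (("y",.084),("r",.075)):
        for p,s in blobs(c["color"],k,near[n][k]): print(n,k,p.round(1),s,cast(c,p,z).round(4))
    if n=="top":
        for p in [(157,154),(324,164),(150,222),(321,231)]: print("plate",cast(c,p,.012).round(3))
        print("can",cast(c,(97,206),.16).round(3))
print(arm.observe()["orientation"].round(2).tolist())
E
```

```text
top y [170.9 199.4] [163, 190, 19, 19, 226] [0.5278 0.2356 0.084 ]
top y [170.9 199.4] [163, 190, 19, 19, 226] [0.5278 0.2356 0.084 ]
top y [190.  259.2] [181, 249, 20, 20, 259] [0.366  0.1843 0.084 ]
top r [202.6 117.2] [196, 112, 14, 10, 29] [0.7611 0.1483 0.075 ]
top r [202.6 117.2] [196, 112, 14, 10, 29] [0.7611 0.1483 0.075 ]
top r [402.1 206. ] [383, 187, 40, 39, 828] [ 0.4909 -0.3912  0.075 ]
plate [0.675 0.295 0.012]
plate [ 0.627 -0.198  0.012]
plate [0.473 0.314 0.012]
plate [ 0.432 -0.179  0.012]
can [0.507 0.404 0.16 ]
scene y [346.5 168.2] [337, 160, 20, 17, 268] [0.5302 0.2295 0.084 ]
scene y [281.5 185.3] [272, 176, 20, 19, 296] [0.5383 0.0549 0.084 ]
scene y [214.6 195.2] [205, 186, 20, 19, 300] [ 0.525  -0.1123  0.084 ]
scene r [356.3 191.7] [351, 187, 12, 10, 72] [0.5969 0.2334 0.075 ]
scene r [286.  210.4] [281, 206, 11, 10, 81] [0.6043 0.048  0.075 ]
scene r [219.7 220.4] [214, 216, 12, 10, 83] [ 0.5909 -0.1146  0.075 ]
[[-0.92, 0.39, -0.0], [0.39, 0.92, -0.0], [-0.0, -0.0, -1.0]]
```

```bash
python3 - <<'E'
import numpy as np,cv2
for n,P in (("top",[(173,200),(236,194),(298,197),(172,176),(239,171),(298,173)]),("scene",[(346,168),(355,193)])):
    c=np.load(n+"0.npz")["color"]; h=cv2.cvtColor(c,cv2.COLOR_RGB2HSV)
    for x,y in P: print(n,x,y,[h[y+d,x].tolist() for d in (-9,-6,0,6,9)])
c=np.load("top0.npz")["color"][140:245,140:335,::-1]; s=np.load("scene0.npz")["color"][150:245,180:375,::-1]
cv2.imwrite("pics/crops.png",np.vstack([cv2.resize(i,None,fx=3,fy=3,interpolation=0) for i in (c,s)])[:600])
E
```

```text
top 173 200 [[29, 151, 252], [29, 151, 252], [29, 151, 252], [29, 151, 252], [22, 163, 175]]
top 236 194 [[30, 136, 252], [30, 137, 252], [30, 139, 252], [29, 140, 252], [29, 150, 250]]
top 298 197 [[30, 132, 252], [30, 133, 252], [30, 135, 252], [30, 139, 252], [29, 149, 250]]
top 172 176 [[125, 6, 240], [173, 56, 205], [1, 179, 249], [108, 169, 173], [108, 173, 180]]
top 239 171 [[120, 6, 239], [160, 36, 204], [1, 163, 251], [109, 41, 100], [108, 172, 182]]
top 298 173 [[120, 6, 240], [113, 23, 222], [2, 159, 251], [109, 102, 127], [108, 173, 180]]
scene 346 168 [[23, 193, 227], [24, 197, 223], [24, 195, 224], [24, 194, 225], [24, 210, 130]]
scene 355 193 [[108, 185, 139], [162, 130, 110], [1, 213, 192], [107, 12, 155], [17, 19, 94]]
```

View pics/crops.png

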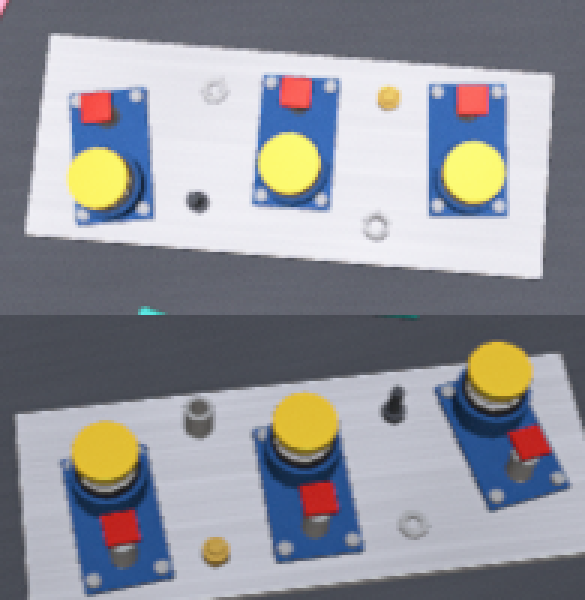

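The crops show the pads and tags clearly separated. The small parts between mounts are well clear of the pads. The saturation threshold was too high for the top view, so I'll loosen it and keep only the bright top faces.

```bash
sed -i 's/(24,150,150),(35,255,255)/(20,110,V)/; s/(20,110,V)/(20,110,185),(35,255,255)/; s/(0,190,190)/(0,140,150)/; s/(176,190,190)/(176,140,150)/' loc.py; python3 - <<'E'
from loc import *
near={"top":{"y":[(173,200),(236,194),(298,197)],"r":[(172,176),(239,171),(298,173)]},
"scene":{"y":[(346,168),(281,185),(215,195)],"r":[(355,192),(286,210),(220,220)]}}
for n in near:
    c=dict(np.load(n+"0.npz"))
    for k,z in (("y",.084),("r",.075)):
        for p,s in blobs(c["color"],k,near[n][k]): print(n,k,p.round(1),s,cast(c,p,z).round(4))
E
```

```text
top y [172.2 199.1] [163, 190, 20, 20, 309] [0.5288 0.2323 0.084 ]
top y [236.  194.3] [226, 185, 21, 20, 316] [0.5363 0.0577 0.084 ]
top y [297.4 197.2] [288, 188, 20, 20, 314] [ 0.5231 -0.1086  0.084 ]
top r [171.5 175.5] [167, 171, 10, 10, 95] [0.596  0.2364 0.075 ]
top r [238.1 170.4] [234, 166, 10, 10, 89] [0.6042 0.0509 0.075 ]
top r [296.9 173.1] [292, 169, 10, 9, 83] [ 0.5912 -0.1111  0.075 ]
scene y [346.3 167.7] [336, 159, 21, 18, 295] [0.5286 0.2298 0.084 ]
scene y [281.3 184.9] [271, 176, 22, 19, 321] [0.5369 0.0547 0.084 ]
scene y [214.5 194.7] [204, 185, 22, 20, 335] [ 0.5235 -0.1123  0.084 ]
scene r [356.3 192. ] [350, 187, 13, 11, 95] [0.5976 0.2329 0.075 ]
scene r [286.  210.6] [280, 206, 12, 10, 99] [0.6048 0.0479 0.075 ]
scene r [219.7 220.5] [214, 215, 12, 12, 107] [ 0.5911 -0.1146  0.075 ]
```

```bash
cat > act.py <<'E'
from plant import arm
import numpy as np
D=np.array([[-1,0,0],[0,1,0],[0,0,-1.]])
def fz(): 
    arm.wait(.3); s=arm.observe(); return s["ft_force"],s["ee_pos"],s["time_s"]
def press(x,y,depths):
    arm.move_to([x,y,.13],D); arm.move_l([x,y,.092],v=.08); b=fz()[0]; print("base",b.round(2))
    for z in depths:
        st=arm.move_l([x,y,z],v=.03,max_force=30); f,p,t=fz(); print(z,st,(f-b).round(2),p.round(4),round(t,2))
    arm.move_l([x,y,.092],v=.06); print("after",(fz()[0]-b).round(2)); arm.move_l([x,y,.13],v=.1)
E
python3 - <<'E'
from act import *
arm.grasp(); arm.move_to([.529,.231,.2],D)
press(.529,.231,(.079,.074))
E
```

```text
base [ 0.21 -0.65  1.36]
0.079 False [-1.76  0.21 -0.14] [0.5289 0.231  0.0791] 5.35
0.074 False [1.97 2.49 0.44] [0.5292 0.2311 0.0741] 5.97
after [-0.25  0.91 -2.11]
```

Single force readings carry about 2 N of noise, so I need averaging. I'll press the left pad again while averaging, with a picture during the press.

```bash
cat > act.py <<'E'
from plant import arm, optics
import numpy as np, cv2
D=np.array([[-1,0,0],[0,1,0],[0,0,-1.]])
def fz(n=50):
    arm.wait(.1); F=[]
    for _ in range(n): arm.wait(.01); s=arm.observe(); F.append(s["ft_force"])
    print("   std",np.std(F,0).round(2),"t",round(s["time_s"],2)); return np.mean(F,0),s["ee_pos"]
def press(x,y,z,pic=None):
    arm.move_to([x,y,.12],D); arm.move_l([x,y,.092],v=.08); b=fz()[0]
    st=arm.move_l([x,y,z],v=.03,max_force=40); f,p=fz(); print("PRESS",st,(f-b).round(2),p.round(4))
    if pic:
        cv2.imwrite(pic,cv2.resize(optics.read_camera("scene")["color"][120:250,180:400,::-1],None,fx=3,fy=3))
    arm.move_l([x,y,.092],v=.06); print("after",(fz(30)[0]-b).round(2)); arm.move_l([x,y,.12],v=.1)
E
python3 - <<'E'
from act import *
press(.529,.231,.074,"pics/p1.png")
E
```

```text
std [0.54 0.43 0.53] t 8.52
   std [0.54 0.46 0.55] t 9.78
PRESS False [1.37 0.86 3.11] [0.5291 0.2311 0.0741]
   std [0.32 0.39 0.4 ] t 10.63
after [ 0.05 -0.17 -0.17]
```

View pics/p1.png

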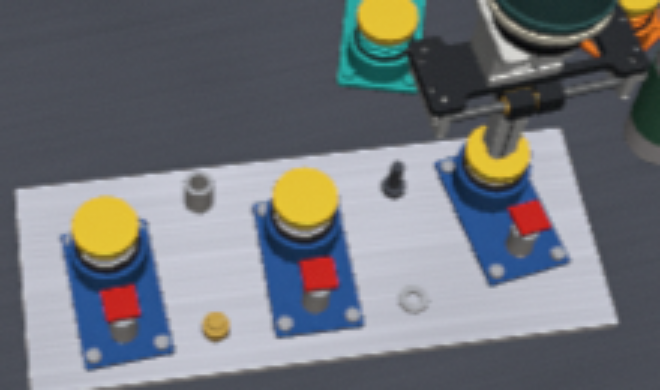

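The picture shows the closed fingertips on the left pad near (497,150) in the crop, with the pad pushed down and the mount unmoved. Averaged force is about 3.1 N. Next come the middle and right pads.

```bash
python3 - <<'E'
from act import *
press(.5365,.056,.074)
press(.523,-.1105,.074)
E
```

```text
std [0.49 0.41 0.45] t 12.82
   std [0.45 0.55 0.59] t 14.08
PRESS False [-2.94 -0.14 12.82] [0.5368 0.056  0.0742]
   std [0.53 0.42 0.49] t 14.88
after [-0.11 -0.   -0.05]
   std [0.47 0.49 0.58] t 17.04
   std [0.52 0.45 0.53] t 18.31
PRESS False [-0.45  0.25  6.63] [ 0.5232 -0.1105  0.074 ]
   std [0.57 0.66 0.43] t 19.11
after [-0.14  0.18 -0.06]
```

The forces at 10 mm are 3.1 N (left), 12.8 N (middle) and 6.6 N (right), so the left mount is softest. I'll push its tag.

```bash
python3 - <<'E'
from act import *
x,y=.597,.2345
arm.move_to([x,y,.13],D); arm.move_l([x,y,.085],v=.08); b=fz(20)[0]
st=arm.move_l([x,y,.059],v=.02,max_force=20); f,p=fz(20); print(st,(f-b).round(2),p.round(4))
arm.move_l([x,y,.14],v=.1); arm.move_to([.4,.0,.3],D)
from loc import *
S=[]
c=optics.read_camera("scene"); c2=optics.read_camera("top")
for k,z,n in (("y",.084,[(346,168),(281,185),(215,195)]),("r",.075,[(355,192),(286,210),(220,220)])):
    for q,s in blobs(c["color"],k,n): print(k,q.round(1),cast(c,q,z).round(4))
cv2.imwrite("pics/end.png",cv2.resize(c["color"][120:250,180:400,::-1],None,fx=3,fy=3))
print(arm.observe()["time_s"])
E
```

```text
std [0.51 0.52 0.49] t 21.85
   std [0.42 0.47 0.38] t 23.18
True [-3.39 -1.37 11.62] [0.5971 0.2345 0.0623]
y [346.3 167.7] [0.5286 0.2298 0.084 ]
y [281.3 184.9] [0.5369 0.0547 0.084 ]
y [214.5 194.7] [ 0.5235 -0.1123  0.084 ]
r [355.5 194.2] [0.6031 0.2288 0.075 ]
r [285.9 210.7] [0.6049 0.0477 0.075 ]
r [219.7 220.5] [ 0.5911 -0.1146  0.075 ]
25.5167
```

View pics/end.png

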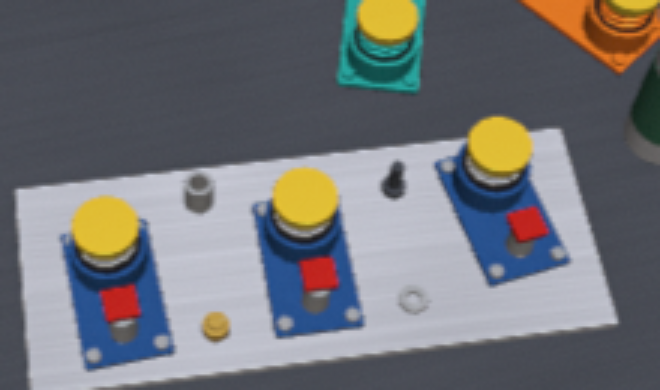

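The left tag is clearly lower, at (528,224) in the crop. Everything else is in place. The push ended at z = 0.0623 against a calculated 0.0620, so one firmer push will make sure it is seated.

```bash
python3 - <<'E'
from act import *
from loc import *
x,y=.597,.2345
arm.move_to([x,y,.13],D); arm.move_l([x,y,.07],v=.08); b=fz(10)[0]
st=arm.move_l([x,y,.0575],v=.02,max_force=32); f,p=fz(10); print(st,(f-b).round(2),p.round(4))
arm.move_l([x,y,.14],v=.1); arm.move_to([.4,.0,.3],D)
c=optics.read_camera("scene")
for k,z,n in (("y",.084,[(346,168),(281,185),(215,195)]),("r",.062,[(355,192),(286,210),(220,220)])):
    for q,s in blobs(c["color"],k,n): print(k,q.round(1),cast(c,q,z).round(4))
print(arm.observe()["time_s"]); arm.finish_job()
E
```

```text
std [0.46 0.72 0.49] t 27.92
   std [0.5  0.44 0.54] t 28.58
True [-5.69 -1.99 15.31] [0.5972 0.2346 0.0622]
y [346.4 167.7] [0.5287 0.2298 0.084 ]
y [281.3 184.9] [0.5369 0.0547 0.084 ]
y [214.5 194.7] [ 0.5235 -0.1123  0.084 ]
r [355.5 194.2] [0.5969 0.2338 0.062 ]
r [285.9 210.7] [0.5987 0.0504 0.062 ]
r [219.7 220.5] [ 0.5848 -0.114   0.062 ]
30.8667
the job is handed in; nothing more can be done
```

The left mount is softest (about 3 N at 10 mm down, against 13 N for the middle and 7 N for the right); its tag is fully down, the other two are up, no mount moved, and the job was handed in at about 31 s; I pressed the left pad twice, before moving on to the others, because the first force reading was too noisy.

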